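Open the top half of the split door on a jeweller's bench cupboard

ROBOT

A 7-joint arm with a two-finger parallel gripper is mounted at the origin on the work surface. World frame = base frame: x ahead of the robot, y to its left, z up, the work surface at z = 0. Lengths are in m, angles in rad, forces in N, time in s.
With the tool pointing down it reaches from about 0.425 to 1.025 m from the base axis. Payload 3.6 kg.
Tool frame: the origin (TCP) lies on the centre line of the jaws, within the pads' length; the fingertips stand 8 mm ahead of it and the grasp point (between the pads) lies 11 mm behind it (robot.finger_overhang is the distance from the TCP to the fingertips, in m); z points along the fingers, y is the direction in which the jaws open and shut (so a half turn about z gives the same grasp; the last joint's range is limited). The gripper opens to 85 mm and grips with 20 to 120 N. Pads are 22 mm wide; open, the fingers measure 114 mm over their backs; the gripper's body (76 mm by 85 mm) begins 54 mm behind the grasp point. The pads swing forward as they close: fully open they stand 13 mm farther back than shut.
Start: joints at [1.109, 0.591, 0.048, 1.609, -0.033, 0.943, -0.034], TCP at [0.261, -0.677, 0.239] pointing down, gripper open.
Joint ranges: [-2.69, 2.69], [-0.47, 2.24], [-1.27, 1.36], [0.19, 2.51], [-1.53, 4.68], [0.08, 2.07], [-3.09, 3.09]. Speed limits (rad/s): [2.57, 2.57, 3.14, 3.14, 3.14, 3.14, 3.14].

INTERFACE

Orientations are given as a unit quaternion [x, y, z, w].
In Python, from rig import robot gives the robot as it stands.
- The arm moves only by the tool move_arm, never from a script. Its argument "targets" is one flat list of numbers, 5 for each row, row after row: the shift along the tool's x, y, z in cm, then the turn about the tool's z in degrees, then the finger opening in cm, from 0 to 8.54. In form: [dx, dy, dz, twist, gripper, dx, dy, dz, twist, gripper, ...]. A call has 1 to 20 rows; each row is the pose to reach, as a shift and turn from the pose measured when the call began, along the tool's axes at that moment; what a row does not reach only later rows make up. A row lasts 1/8 s, in which the tool goes at most 62.5 mm and 10.7 degrees, less where a joint would pass 70% of its speed; a pose out of reach is approached as far as the arm can. A call with a gripper value outside its range is refused whole. The fingers move at their own pace and stop on an object; the grip force is fixed at half the most. Time passes only in rows, so rows that repeat a pose let the fingers close. It gives the time, the measured TCP pose, the force and the opening at its end, in the units of the state.
- robot.observe(): the state, without advancing time (a new reading comes with each control period).
- robot.snapshot(name): name is "scene" or "top" or "wrist"; returns the picture (400x640x3 uint8, blue, green, red); there is no depth.
- robot.calibration(name): a dict with "fx", "fy", "cx", "cy" (pixels), "T" (4x4, takes a point from camera to world coordinates). Camera axes: x right, y up, looking along -z (the intrinsics and any distortion apply to the point x, -y, -z); pixel columns grow to the right and rows downward; lengths in m; the calibration is good to about 2 mm. A picture is of the moment at which its call begins: read the wrist's pose just before it. calibration takes no time and is no camera call; for the wrist camera it gives the pose at the moment of the call.
- robot.job_done(): hands the job in, once; it reports no verdict.
Trained networks look in the newest picture that a camera, given by its name, has taken for a name from the list of things; names that differ only in an ending like _2 or _b are one class to them, and where a whole thing is asked for, a point or a joint stands for the part that bears it (a point fixed in the world has none). Each returns a list of dicts, best first, with "conf" (0 to 1); they miss things now and then, are a little off and sometimes report something else, mostly with a low value. They report only what shows in the picture. A call takes as long as a camera call.
- robot.boxes_of(name, camera): "extent" ([left, top, right, bottom] in pixels, round what is visible of it).
- robot.silhouettes(name, camera): "mask" (400x640 bool, what is visible of it) and "extent" ([left, top, right, bottom] in pixels, round what is visible of it).
The state is a dict: "time": time; "joints": joint angles; "qd": joint speeds; "tau": joint torques, N m; "eef_pos": TCP position; "tool_rot": TCP orientation; "contact_force": force on the tool from outside, world axes, zero at the start; "wrist_torque": the same for the moment, N m; "grip_width": opening from 0.0 (shut) to 1.0 (fully open).
Only numpy, scipy, OpenCV 4.12 (cv2) and the standard library are available. Lean on these libraries where they do the work, as an engineer would, in place of code of your own. Each camera call takes 0.05 s, during which the arm holds its last target.

TASK

Swing the upper half of the cupboard's split door wide open, until it stands square to the cupboard's front or a little further, and let go of it. Leave the lower half bolted and the tall one-piece door beside it shut.

Things in the scene. Friction and masses are not known exactly. Their poses are not given: they have to be found in the camera images.
- upper_leaf (a joint): Opening in rad of the split door's upper leaf (132 x 107 mm high, lower edge 134 mm up), in the column nearer the robot of a wooden cupboard (320 wide, 160 deep, 255 high) standing on the right, front towards mid-bench. 0 shut, starts at 0 to 0.2, stop 1.9. Hinged at the end nearer the robot, opens outward, anticlockwise from above. No latch; stiff hinge (1-2 N at handle) holds it anywhere.
- upper_handle (a point): On the upper leaf's handle, an upright round steel bar 12 mm thick, 88 long, axis 42 in front of the leaf, top end 253 above the bench; its top 45 mm stand free above two stems: pinch from above, from any side. Point: on the axis, 230 mm up. Axes turn with the leaf: x into the leaf (face at x=+42), y away from the hinge, z up. Hinge axis is upright through x=+42, y=-112 mm.
- bolt (a joint): Steel bolt lying across the lower leaf's face, 85 mm above the bench, 10 mm thick, 100 long, with a 16 mm round knob projecting 50 mm from the face. Metres withdrawn: 0 home, up to 0.03. Home, it holds the lower leaf shut. The lower leaf (below the upper leaf) has a ledge along its top, projecting 30 mm, 132 mm above the bench.
- tall_door (a joint): Opening in rad of the full-height one-piece door in the cupboard's other column, farther from the robot, without ledge or bolt. 0 shut; same hinge side and stiffness as the upper leaf, same handle at the same height, 152 mm further along the front. To be left shut.

How it is judged:
By the outcome, as a careful person would: the job done as asked, in the order asked, and still so for the second after the job is handed in, with the robot touching nothing.
It also fails if it takes over 40 s, if anything falls off the work surface, if the arm or the gripper's body presses on something with over 40 N, if the wrist force passes 120 N, or if a joint passes its speed limit or range.

## Working session

There is one attempt and no reset: what is moved stays moved. The work goes in short steps, Python scripts to look and compute and a tool call to move; the robot and the scene stay as the last step left them, time stands still between calls to the robot, and variables do not carry over. Pictures are saved under pics/ and viewed, and the job is handed in when it is done.

Besides the shell and the picture viewer there is one more tool, called after "Call:" as name(argument=value, ...), one argument or row to a line, values as JSON. move_arm: Moves the arm, as the interface text tells. Its arguments: {"type":"object","properties":{"targets":{"type":"array"}},"required":["targets"]}

```bash
mkdir -p pics; cat > h.py <<'E'
import numpy as np, cv2
from scipy.spatial.transform import Rotation as R
from rig import robot
def ray(c,u,v):
    k=robot.calibration(c);T=np.array(k["T"])
    d=np.array([(u-k["cx"])/k["fx"],-(v-k["cy"])/k["fy"],-1.])
    return T[:3,3],T[:3,:3]@d
def atz(c,u,v,z):
    o,d=ray(c,u,v);return o+d*(z-o[2])/d[2]
def proj(c,p):
    k=robot.calibration(c);T=np.array(k["T"]);q=T[:3,:3].T@(np.array(p)-T[:3,3])
    return k["cx"]+k["fx"]*q[0]/-q[2],k["cy"]-k["fy"]*q[1]/-q[2]
E
python3 - <<'E'
from h import *
s=robot.observe();print(s["eef_pos"],s["tool_rot"],s["time"],s["grip_width"])
print(R.from_quat(s["tool_rot"]).as_matrix().round(3))
for c in["scene","top","wrist"]:
    cv2.imwrite(f"pics/a_{c}.png",robot.snapshot(c))
    k=robot.calibration(c);print(c,{a:k[a] for a in k if a!="T"},np.array(k["T"]).round(3).tolist())
    for n in["upper_handle","upper_leaf"]:
        print(n,[(b["extent"],round(b["conf"],2)) for b in robot.boxes_of(n,c)])
E
```

```text
[ 0.26041755 -0.67572673  0.23811236] [ 9.83129724e-01  1.82906043e-01 -2.58636206e-04 -1.12204718e-03] 0.0 1.0022042812898826
[[ 0.933  0.36  -0.001]
 [ 0.36  -0.933  0.002]
 [-0.    -0.002 -1.   ]]
scene {'fx': 420.69953472333634, 'fy': 420.69953472333634, 'cx': 318.6241122570536, 'cy': 196.88154674185023} [[-0.855, -0.36, 0.374, 0.836], [0.519, -0.615, 0.594, 0.233], [0.016, 0.702, 0.712, 0.616], [0.0, 0.0, 0.0, 1.0]]
upper_handle [([286.7, 126.1, 375.2, 206.7], 0.57)]
upper_leaf [([288.5, 131.1, 375.1, 205.7], 0.97)]
top {'fx': 487.514605230104, 'fy': 487.514605230104, 'cx': 319.6931086065588, 'cy': 198.0359701729539} [[-0.022, 0.993, -0.113, 0.508], [-1.0, -0.022, -0.004, -0.176], [-0.007, 0.113, 0.994, 0.859], [0.0, 0.0, 0.0, 1.0]]
upper_handle [([279.5, 166.5, 328.6, 236.0], 0.93), ([293.7, 199.1, 306.4, 211.1], 0.33)]
upper_leaf [([278.9, 161.6, 328.5, 224.8], 0.58)]
wrist {'fx': 351.7814425131887, 'fy': 351.7814425131887, 'cx': 326.0570344673081, 'cy': 202.92381851328963} [[0.36, 0.9, 0.247, 0.323], [-0.933, 0.347, 0.094, -0.651], [-0.001, -0.264, 0.964, 0.374], [0.0, 0.0, 0.0, 1.0]]
upper_handle []
upper_leaf []
```

View pics/a_scene.png

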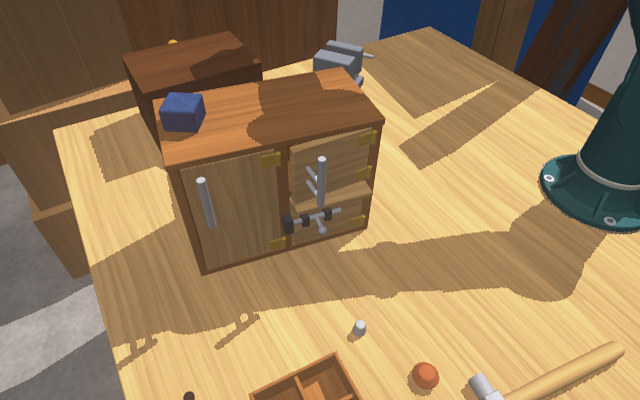

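View pics/a_top.png

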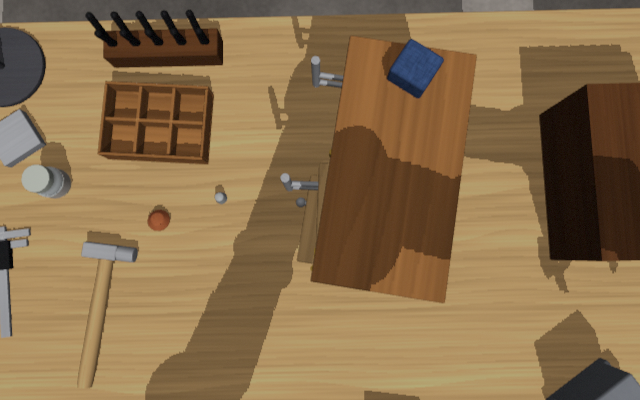

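View pics/a_wrist.png

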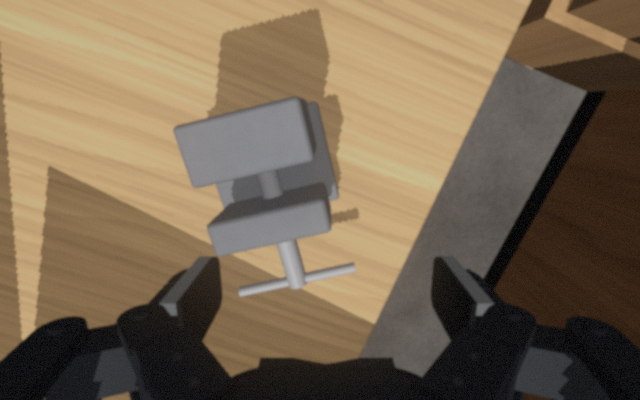

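The scene picture shows the upper handle's top at about (321,159), and the tall door's at (201,181). In the top picture they are at about (285,178) and (316,62). Next I'll measure them.

```bash
python3 - <<'E'
from h import *
im=cv2.imread("pics/a_top.png");cv2.imwrite("pics/b1.png",cv2.resize(im[30:310,260:490],None,fx=2.1,fy=2.1,interpolation=cv2.INTER_CUBIC))
im=cv2.imread("pics/a_scene.png");cv2.imwrite("pics/b2.png",cv2.resize(im[60:280,150:400],None,fx=2.7,fy=2.7,interpolation=cv2.INTER_CUBIC))
for n,t,s in[("up",(285,178),(321,158)),("tall",(316,61),(201,180))]:
    print(n,atz("top",*t,.253).round(4),atz("scene",*s,.253).round(4))
# cupboard top corners
for t in[(351,37),(476,53),(445,302),(312,282)]: print(atz("top",*t,.255).round(4))
E
```

```text
up [ 0.6034 -0.1301  0.253 ] [ 0.6044 -0.1304  0.253 ]
tall [ 0.7553 -0.1723  0.253 ] [ 0.7569 -0.1698  0.253 ]
[ 0.7857 -0.2183  0.255 ]
[ 0.7602 -0.3785  0.255 ]
[ 0.4463 -0.3226  0.255 ]
[ 0.4737 -0.1615  0.255 ]
```

View pics/b1.png

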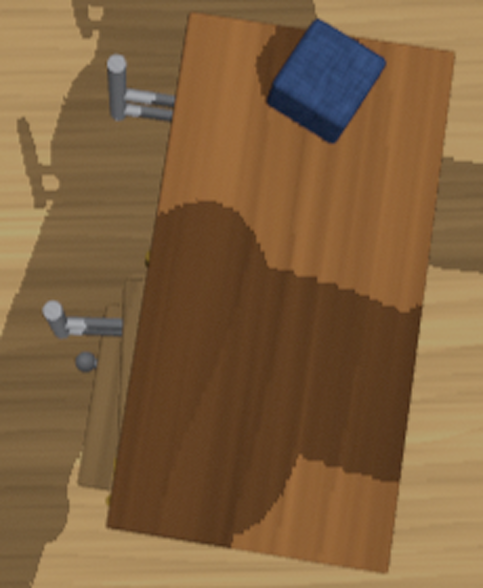

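View pics/b2.png

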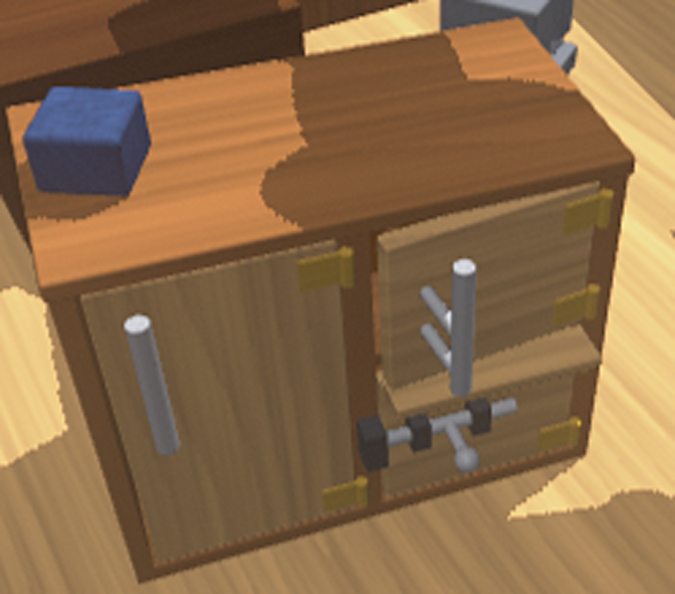

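```bash
cat >> h.py <<'E'
def shift(p):
    s=robot.observe();return (R.from_quat(s["tool_rot"]).as_matrix().T@(np.array(p)-s["eef_pos"])*100).round(2)
H=np.array([.4886,-.1646]);A0=np.radians(-10.3)
def hand(op): # handle pos for opening rad
    a=A0+op+np.arctan2(42,112);return H+.1196*np.array([np.cos(a),np.sin(a)])
E
python3 - <<'E'
from h import *
print(hand(.107)); s=robot.observe()
print("up",shift(s["eef_pos"]+[0,0,.15])); print(shift([.6035,-.1305,.39]),shift([.6035,-.1305,.31]))
E
```

```text
[ 0.60334179 -0.13085861]
up [ -0.  -0. -15.]
[ 51.62 -38.62 -15.07] [ 51.62 -38.62  -7.07]
```

Call:
move_arm(
  targets=[0,0,-6,0,5,0,0,-12,0,5,4,-3,-16,-6,5,8,-6,-16,-12,5,12,-9,-16,-18,5,16,-12,-16,-24,5,20,-15,-16,-30,5,24,-18,-16,-36,5,28,-21,-16,-42,5,32,-24,-16,-48,5,36,-27,-16,-53,5,40,-30,-16,-58,5,44,-33,-16,-62,5,48,-36,-16,-65,5,51.6,-38.6,-14,-65,5,51.6,-38.6,-10,-65,5,51.6,-38.6,-9,-65,5,51.6,-38.6,-9,-65,5],
)

```text
time: 2.7
eef_pos: [0.6028, -0.1318, 0.329]
tool_rot: [0.731, 0.682, -0.001, -0.0]
contact_force: [0.4, -0.7, 0.6]
grip_width: 0.587
```

```bash
python3 - <<'E'
from h import *
s=robot.observe();print(s["eef_pos"],s["time"],s["joints"],s["contact_force"])
for c in["wrist","top"]:
    cv2.imwrite(f"pics/c_{c}.png",robot.snapshot(c))
    print(c,proj(c,[.6035,-.1305,.253]),[(b["extent"],round(b["conf"],2)) for b in robot.boxes_of("upper_handle",c)])
print(shift([.6035,-.1305,.22]), np.degrees(np.arctan2(*R.from_quat(s["tool_rot"]).as_matrix()[[1,0],1])))
E
```

```text
[ 0.60284467 -0.13182266  0.32903032] 2.7 [ 0.4181908   0.38700155 -0.37702112  1.7549024   0.16293743  1.03173199
 -0.08778202] [ 0.40146486 -0.74624871  0.55758893]
wrist (np.float64(325.85070667048853), np.float64(215.95386762997987)) [([364.8, 205.4, 575.2, 307.9], 0.62), ([167.2, 175.8, 362.1, 284.5], 0.61)]
top (np.float64(285.30102467592087), np.float64(177.89022515451512)) []
[ 0.1 -0.1 11.1] -4.018610545073318
```

View pics/c_wrist.png

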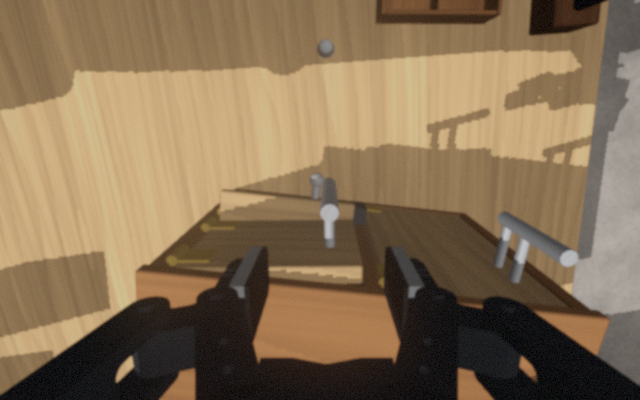

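The wrist picture shows the handle top at (330,212), between the open jaws. The predicted position was (326,216), about 2 mm off. I'll go down and close.

Call:
move_arm(
  targets=[0.2,0.1,4,0,5,0.2,0.1,8,0,5,0.2,0.1,10.8,0,5,0.2,0.1,10.8,0,5,0.2,0.1,10.8,0,3,0.2,0.1,10.8,0,1,0.2,0.1,10.8,0,0,0.2,0.1,10.8,0,0,0.2,0.1,10.8,0,0,0.2,0.1,10.8,0,0],
)

```text
time: 4.15
eef_pos: [0.6053, -0.1302, 0.2249]
tool_rot: [0.732, 0.682, 0.0, 0.002]
contact_force: [-2.3, 0.2, 4.9]
grip_width: 0.122
```

```bash
python3 - <<'E'
from h import *
s=robot.observe();print(s["eef_pos"],s["time"],s["contact_force"],s["grip_width"]*85)
cv2.imwrite("pics/d.png",robot.snapshot("scene"))
p=s["eef_pos"]; d=p[:2]-H; print(np.hypot(*d), np.arctan2(d[1],d[0])-A0-np.arctan2(42,112))
for op in np.linspace(.107,1.72,16):
    q=hand(op)
    print(round(op,2), shift([*q,p[2]])[:2], round(-np.degrees(op-.107),0))
E
```

```text
[ 0.60526237 -0.13021255  0.22489176] 4.15 [-2.33810241  0.19896962  4.94397242] 10.412083205406288
0.12162485737200558 0.10764115936229096
0.11 [-0.08 -0.19] -0.0
0.21 [ 1.1 -0.7] -6.0
0.32 [ 2.22 -1.34] -12.0
0.43 [ 3.26 -2.09] -18.0
0.54 [ 4.21 -2.95] -25.0
0.64 [ 5.07 -3.91] -31.0
0.75 [ 5.82 -4.95] -37.0
0.86 [ 6.45 -6.07] -43.0
0.97 [ 6.96 -7.25] -49.0
1.07 [ 7.34 -8.48] -55.0
1.18 [ 7.59 -9.74] -62.0
1.29 [  7.7  -11.02] -68.0
1.4 [  7.67 -12.3 ] -74.0
1.5 [  7.51 -13.58] -80.0
1.61 [  7.2  -14.83] -86.0
1.72 [  6.77 -16.04] -92.0
```

View pics/d.png

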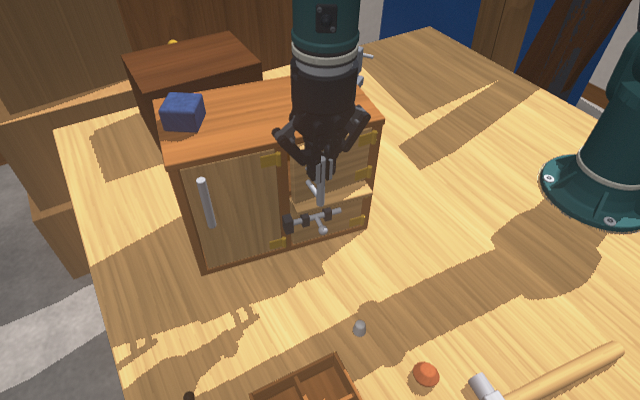

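The jaws are holding the bar: the opening reads 10 mm and the forces are small. I'll swing the first half and check the forces.

Call:
move_arm(
  targets=[0.6,-0.3,0,-3,0,1.1,-0.6,0,-6,0,1.7,-0.85,0,-9,0,2.25,-1.2,0,-12,0,2.8,-1.55,0,-15,0,3.3,-1.95,0,-18,0,3.8,-2.35,0,-21,0,4.25,-2.8,0,-25,0,4.7,-3.3,0,-28,0,5.1,-3.75,0,-31,0,5.5,-4.3,0,-34,0,5.85,-4.8,0,-37,0,6.2,-5.35,0,-40,0,6.5,-5.9,0,-43,0,6.5,-5.9,0,-43,0],
)

```text
time: 6.08
eef_pos: [0.5502, -0.0608, 0.2249]
tool_rot: [0.43, 0.903, -0.0, 0.001]
contact_force: [-0.3, 1.9, 2.6]
grip_width: 0.123
```

```bash
python3 - <<'E'
from h import *
s=robot.observe();print(s["eef_pos"],s["time"],s["contact_force"],s["grip_width"]*85,s["joints"])
cv2.imwrite("pics/e.png",robot.snapshot("scene"))
p=s["eef_pos"]; d=p[:2]-H; op0=np.arctan2(d[1],d[0])-A0-np.arctan2(42,112);print(np.hypot(*d),op0)
for op in np.linspace(op0,1.72,13):
    q=hand(op)
    print(round(op,2), shift([*q,p[2]])[:2], round(-np.degrees(op-op0),0))
E
```

```text
[ 0.55022873 -0.06080793  0.22493393] 6.075 [-0.28477667  1.93447376  2.59364125] 10.456544332082814 [ 0.45308645  0.44568216 -0.56819543  1.99417306  0.33529506  0.79140219
  0.37203068]
0.12070995850001288 0.855967706508443
0.86 [-0.02 -0.11] -0.0
0.93 [ 0.77 -0.44] -4.0
1.0 [ 1.55 -0.82] -8.0
1.07 [ 2.29 -1.26] -12.0
1.14 [ 2.99 -1.75] -17.0
1.22 [ 3.66 -2.29] -21.0
1.29 [ 4.29 -2.88] -25.0
1.36 [ 4.88 -3.51] -29.0
1.43 [ 5.42 -4.18] -33.0
1.5 [ 5.91 -4.89] -37.0
1.58 [ 6.34 -5.64] -41.0
1.65 [ 6.73 -6.41] -45.0
1.72 [ 7.05 -7.2 ] -50.0
```

View pics/e.png

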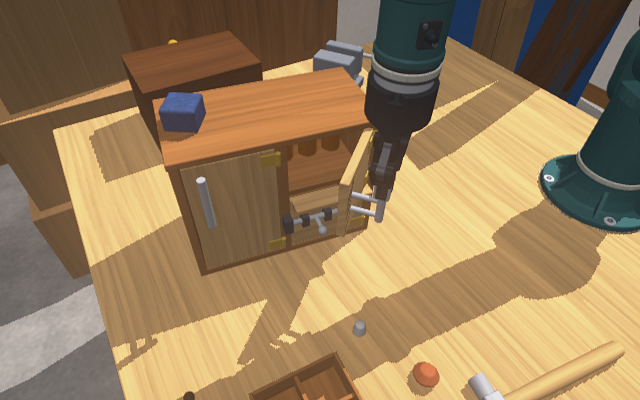

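The leaf is about half open, still gripped, and the lower leaf hasn't moved. I'll carry on.

Call:
move_arm(
  targets=[0.6,-0.2,0,-3,0,1.2,-0.5,0,-6,0,1.75,-0.8,0,-9,0,2.3,-1.15,0,-12,0,2.8,-1.5,0,-16,0,3.35,-1.9,0,-19,0,3.85,-2.3,0,-22,0,4.3,-2.8,0,-25,0,4.75,-3.25,0,-28,0,5.2,-3.8,0,-31,0,5.6,-4.25,0,-34,0,5.95,-4.8,0,-37,0,6.35,-5.5,0,-41,0,6.75,-6.25,0,-45,0,7.05,-6.9,0,-48,0,7.1,-7.1,0,-49,0,7.1,-7.1,0,-49,0],
)

```text
time: 8.25
eef_pos: [0.4509, -0.0517, 0.2249]
tool_rot: [0.018, 1.0, -0.002, 0.001]
contact_force: [1.1, -4.8, 1.1]
grip_width: 0.124
```

```bash
python3 - <<'E'
from h import *
s=robot.observe();print(s["eef_pos"],s["time"],s["contact_force"],s["grip_width"]*85,s["joints"])
cv2.imwrite("pics/f.png",robot.snapshot("scene"));cv2.imwrite("pics/f2.png",robot.snapshot("top"))
p=s["eef_pos"]; d=p[:2]-H; op0=np.arctan2(d[1],d[0])-A0-np.arctan2(42,112);print(np.hypot(*d),op0)
E
```

```text
[ 0.45086114 -0.05165563  0.22488381] 8.25 [ 1.05375834 -4.77024235  1.12991632] 10.579009969113367 [ 0.67865693  0.37243387 -0.83512796  2.18966571  0.41832949  0.73859916
  1.0959283 ]
0.11908254155307686 1.7142679968834589
```

View pics/f.png

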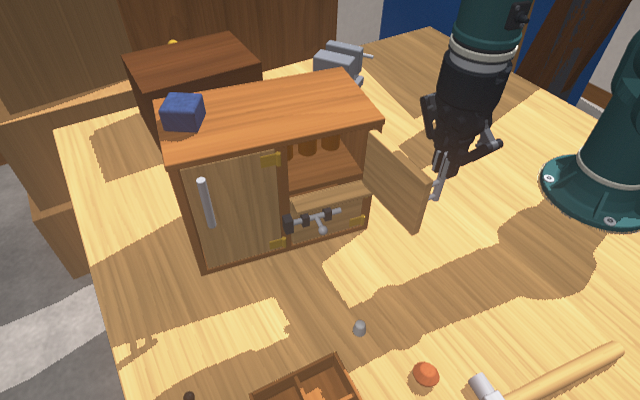

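View pics/f2.png

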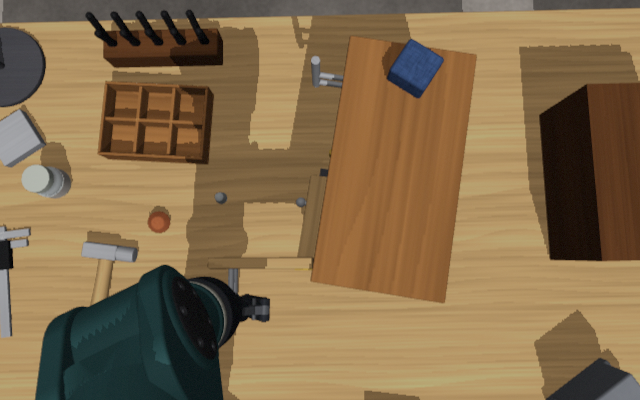

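The leaf stands about 98° open, a little past square. I'll let go and retreat upward.

Call:
move_arm(
  targets=[7.1,-7.1,0,0,1.5],
)

```text
time: 8.48
eef_pos: [0.4244, -0.0639, 0.2288]
tool_rot: [0.013, 0.999, 0.023, 0.025]
contact_force: [41.6, 119.3, -20.0]
grip_width: 0.177
```

That was my mistake: a row is measured from the pose at the start of the call, so repeating the old shift drove the arm into the handle. The force reads about 120 N or more. I'll see how things stand before moving again.

```bash
python3 - <<'E'
from h import *
s=robot.observe();print(s["eef_pos"],s["time"],s["contact_force"],np.linalg.norm(s["contact_force"]),s["grip_width"]*85,s["joints"],s["qd"])
print(shift([.451,-.0515,.225]))
cv2.imwrite("pics/g.png",robot.snapshot("scene"));cv2.imwrite("pics/g2.png",robot.snapshot("top"))
s=robot.observe();print(s["eef_pos"],s["time"],s["contact_force"],s["grip_width"]*85)
print(shift([.451,-.0515,.225]))
E
```

```text
[ 0.42436318 -0.0639069   0.22879121] 8.475 [ 41.62254978 119.32223463 -20.03829506] 127.95220043439033 15.018694716479494 [ 0.81058825  0.32478666 -0.88808947  2.25549436  0.34451609  0.65179131
  1.22855392] [ 1.09838545 -0.41613026 -0.56126731  0.4746664  -0.57064368 -0.76522826
  1.13092214]
[-2.61  1.29  0.57]
[ 0.4045714  -0.08595794  0.22527389] 8.575 [-1.28296541 -2.76843621 -1.44145527] 15.002486443222265
[-4.54  3.58  0.06]
```

View pics/g.png

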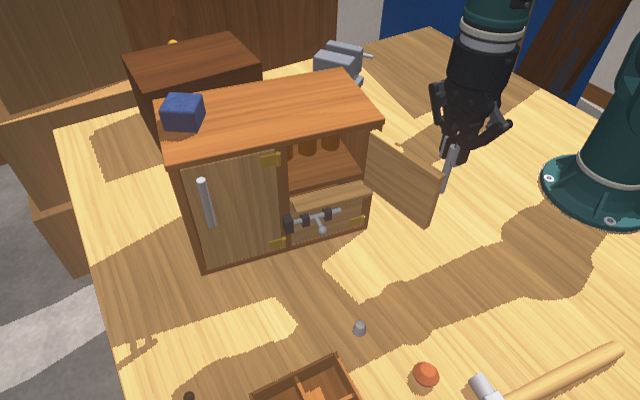

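View pics/g2.png

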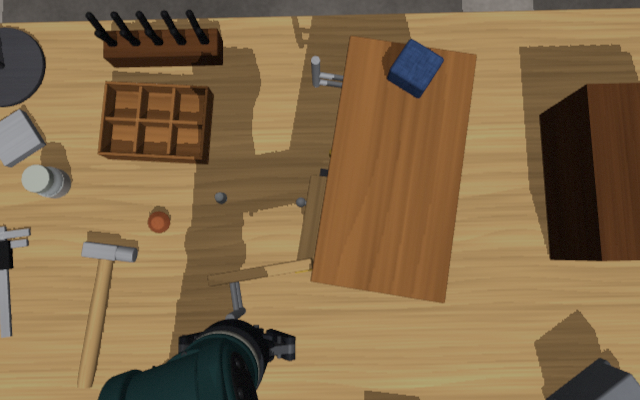

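The bar has slipped out of the jaws, and the leaf was pushed on to roughly 107°. I'll lift clear, look, and then bring it back nearer to square.

Call:
move_arm(
  targets=[0,0,-4,0,5,0,0,-8,0,5,0,0,-10,0,5,0,0,-10,0,5,0,0,-10,0,5],
)

```text
time: 9.2
eef_pos: [0.403, -0.086, 0.3242]
tool_rot: [0.014, 1.0, 0.003, 0.001]
contact_force: [0.5, -1.0, 0.5]
grip_width: 0.583
```

```bash
python3 - <<'E'
from h import *
s=robot.observe();print(s["eef_pos"],s["time"],s["contact_force"],s["joints"])
for op in(1.65,1.7,1.75,1.8,1.85,1.9):
  print(op,hand(op),proj("wrist",[*hand(op),.253]),proj("top",[*hand(op),.165]))
for c in("top","wrist","scene"):
  cv2.imwrite(f"pics/i_{c}.png",robot.snapshot(c))
  print([(b["extent"],round(b["conf"],2)) for b in robot.boxes_of("upper_handle",c)])
E
```

```text
[ 0.40301979 -0.08598903  0.32419554] 9.2 [ 0.54862915 -1.0232024   0.54195634] [ 0.99028541  0.15559273 -0.97508101  2.14365494  0.15629215  0.91419806
  1.46769773]
1.65 [ 0.45806063 -0.04896477] (np.float64(382.64665515133095), np.float64(297.6727180736114)) (np.float64(233.48587326916083), np.float64(291.31595218643275))
1.7 [ 0.45231945 -0.05063561] (np.float64(380.2042346644885), np.float64(289.8656859347021)) (np.float64(234.68342178109717), np.float64(295.44588730410175))
1.75 [ 0.44666894 -0.05259131] (np.float64(377.28720790023056), np.float64(282.0940365845389)) (np.float64(236.08626056924786), np.float64(299.51356889857664))
1.8 [ 0.44112324 -0.05482697] (np.float64(373.89460172730713), np.float64(274.3808274422319)) (np.float64(237.6914021534964), np.float64(303.5084610389491))
1.85 [ 0.43569621 -0.05733701] (np.float64(370.02708642809415), np.float64(266.7497819495333)) (np.float64(239.49531504302837), np.float64(307.42015819791095))
1.9 [ 0.43040141 -0.06011515] (np.float64(365.6870787133936), np.float64(259.2252056182168)) (np.float64(241.49392749064674), np.float64(311.23841530031933))
[]
[([255.9, 212.6, 392.8, 346.1], 0.67)]
[([362.0, 128.4, 459.6, 229.2], 0.61)]
```

View pics/i_wrist.png

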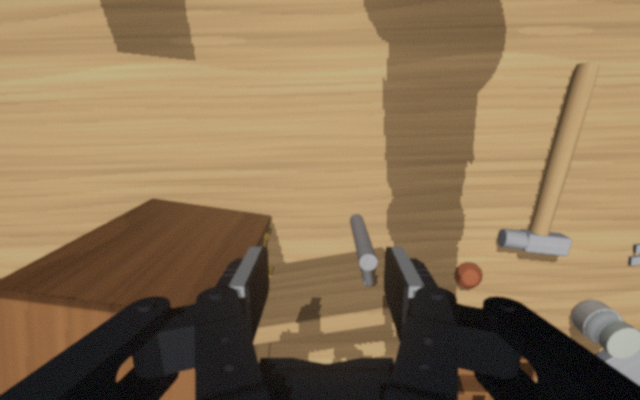

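View pics/i_top.png

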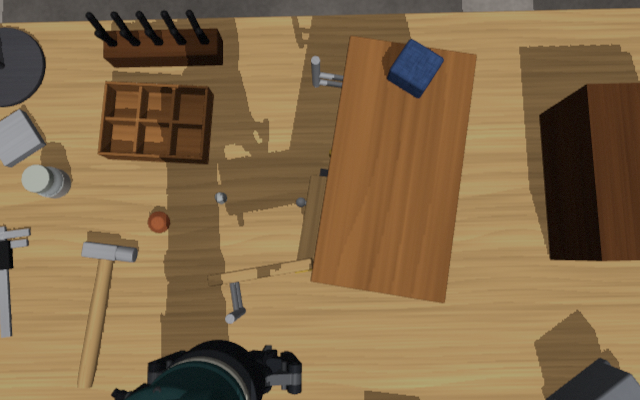

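View pics/i_scene.png

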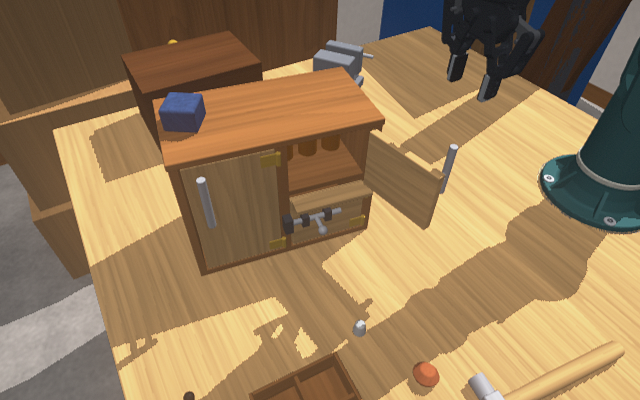

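The wrist picture shows the bar top at (369,262), which puts the opening at about 1.87 rad (107°). That's more than "a little" past square, so I'll take hold again and bring it back to about 1.66.

```bash
python3 - <<'E'
from h import *
print(atz("wrist",369,262,.253),atz("scene",453,147,.253),hand(1.87))
q=(atz("wrist",369,262,.253)+atz("scene",453,147,.253))/2
print(shift([q[0],q[1],.224]))
E
```

```text
[ 0.43342863 -0.05815365  0.253     ] [ 0.43410236 -0.05856679  0.253     ] [ 0.43356168 -0.05841647]
[-2.9   2.81 10.09]
```

Call:
move_arm(
  targets=[-1.5,1.4,0,0,5,-3,2.8,0,0,5,-3,2.8,0,0,5,-3,2.8,0,0,5],
)

```text
time: 10.0
eef_pos: [0.4338, -0.0595, 0.3245]
tool_rot: [0.014, 1.0, 0.002, 0.001]
contact_force: [-0.1, 0.1, 0.1]
grip_width: 0.585
```

```bash
python3 - <<'E'
from h import *
s=robot.observe();print(s["eef_pos"],s["time"],s["contact_force"])
print(shift([.4338,-.0584,.224]))
cv2.imwrite("pics/j.png",robot.snapshot("wrist"))
E
```

```text
[ 0.43375566 -0.05950783  0.32445315] 10.0 [-0.09962632  0.137434    0.05942004]
[1.000e-02 6.000e-02 1.005e+01]
```

View pics/j.png

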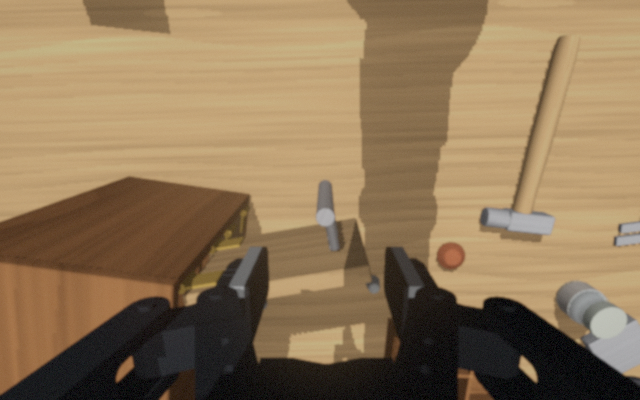

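The bar top is at (326,216), exactly on the jaws' centre line, as in the first grasp. I'll go down and close.

Call:
move_arm(
  targets=[0,0.1,4,0,5,0,0.1,8,0,5,0,0.1,10,0,5,0,0.1,10,0,5,0,0.1,10,0,3,0,0.1,10,0,1,0,0.1,10,0,0,0,0.1,10,0,0,0,0.1,10,0,0],
)

```text
time: 11.18
eef_pos: [0.4355, -0.0592, 0.2257]
tool_rot: [0.015, 1.0, 0.001, 0.002]
contact_force: [1.1, -4.0, 6.8]
grip_width: 0.12
```

```bash
python3 - <<'E'
from h import *
s=robot.observe();p=s["eef_pos"];print(p,s["time"],s["contact_force"],s["grip_width"]*85)
d=p[:2]-H; op0=np.arctan2(d[1],d[0])-A0-np.arctan2(42,112);print(np.hypot(*d),op0)
for op in np.linspace(op0,1.65,5): print(round(op,2), shift([*hand(op),p[2]])-shift([*hand(op0),p[2]]), np.degrees(op0-op))
E
```

```text
[ 0.43546785 -0.05917791  0.22570175] 11.175 [ 1.14633256 -3.99439629  6.77084589] 10.215856869492988
0.11805440040500191 1.8586326558722743
1.86 [0. 0. 0.] 0.0
1.81 [-0.55  0.28  0.  ] 2.9884426625216536
1.75 [-1.12  0.53  0.01] 5.976885325043307
1.7 [-1.7   0.76  0.01] 8.965327987564962
1.65 [-2.3   0.95  0.01] 11.953770650086614
```

Call:
move_arm(
  targets=[-0.55,0.3,0,3,0,-1.1,0.55,0,6,0,-1.7,0.8,0,9,0,-2.2,0.95,0,11,0,-2.2,0.95,0,11,0,-2.2,0.95,0,11,0],
)

```text
time: 11.92
eef_pos: [0.4578, -0.0503, 0.2258]
tool_rot: [0.11, 0.994, 0.002, 0.002]
contact_force: [1.6, -0.6, -1.8]
grip_width: 0.119
```

```bash
python3 - <<'E'
from h import *
s=robot.observe();p=s["eef_pos"];print(p,s["time"],s["contact_force"],s["grip_width"]*85)
d=p[:2]-H; print(np.hypot(*d),np.arctan2(d[1],d[0])-A0-np.arctan2(42,112))
E
```

```text
[ 0.45778332 -0.05027204  0.22576969] 11.925 [ 1.59240563 -0.57726527 -1.79398072] 10.074191118573358
0.11840840322713847 1.6550834995538053
```

The leaf is at 1.655 rad (95°). Now I'll release with zero shift and lift straight up.

Call:
move_arm(
  targets=[0,0,0,0,2,0,0,0,0,4,0,0,0,0,4,0,0,0,0,4,0,0,-3,0,4,0,0,-7,0,4,0,0,-12,0,4,0,0,-14,0,4,0,0,-14,0,4,0,0,-14,0,4],
)

```text
time: 13.18
eef_pos: [0.4562, -0.0509, 0.3647]
tool_rot: [0.11, 0.994, 0.002, 0.001]
contact_force: [-0.5, -0.5, -0.1]
grip_width: 0.469
```

```bash
python3 - <<'E'
from h import *
s=robot.observe();p=s["eef_pos"];print(p,s["time"],s["contact_force"])
for c in("scene","top","wrist"): cv2.imwrite(f"pics/k_{c}.png",robot.snapshot(c))
for op in(1.6,1.65,1.7): print(op,proj("scene",[*hand(op),.253]),proj("wrist",[*hand(op),.253]))
E
```

```text
[ 0.45617521 -0.05089574  0.36465699] 13.175 [-0.45856122 -0.45786239 -0.06333374]
1.6 (np.float64(442.4843796449891), np.float64(158.45885617664734)) (np.float64(330.4317555928714), np.float64(211.34054300163194))
1.65 (np.float64(444.9847531142435), np.float64(156.47961184338462)) (np.float64(326.84185923288294), np.float64(204.248520130934))
1.7 (np.float64(447.2679869880195), np.float64(154.42109389248813)) (np.float64(322.844300180057), np.float64(197.26199492234568))
```

View pics/k_scene.png

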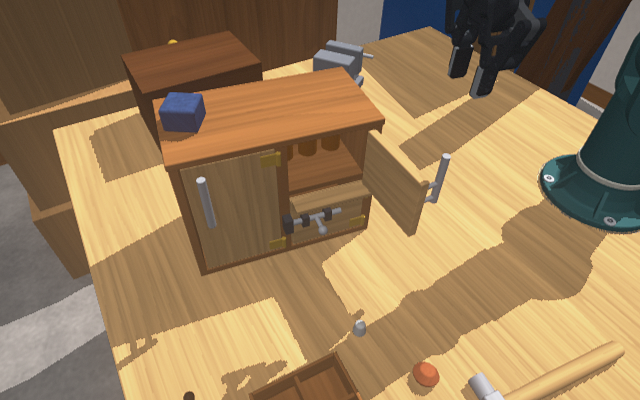

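View pics/k_wrist.png

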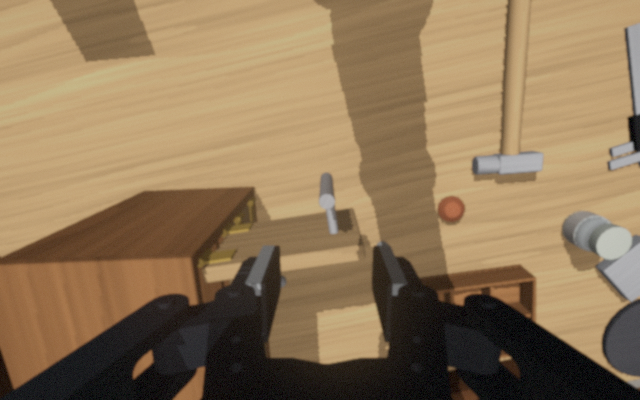

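View pics/k_top.png

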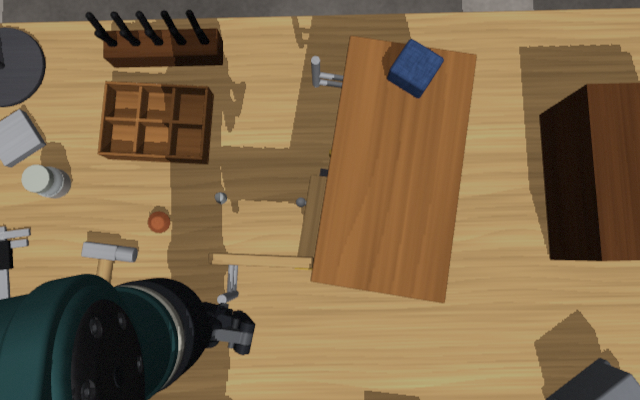

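The bar top is at (446,156) in the scene picture and (326,200) in the wrist picture. Both put the opening at about 1.66–1.68 rad (95–96°). The bolt is still home, the tall door is shut and the gripper is clear, so I'll hand in.

```bash
python3 -c "
from rig import robot
print(robot.job_done())"
```

```text
the job is handed in; nothing more can be done
None
```

The upper leaf is open about 95–96° (1.66–1.68 rad) and released, but I made a mistake on the way that may have broken the wrist-force limit.

- **Work done:** I gripped the upper handle from above and swung the leaf round its hinge to about 98°. After the mistake below, I gripped it again and brought it back to 95°. I then let go and lifted clear.
- **Mistake:** In my first release I repeated the previous call's shift instead of zero. The arm pulled the leaf on to about 107° and the bar slipped out of the jaws. The tool force read (42, 119, −20) N, about 128 N in total. That is above the 120 N wrist limit if the total counts, and just under it if each axis counts. Contact on the arm or the gripper's body could also have passed 40 N then; I couldn't tell. **Count this as a likely failure of the force limit.**
- **Last checks:** The scene and wrist pictures agree on the final opening. In the pictures the bolt is home, the lower leaf and the tall door are shut, and the block is still on the cupboard. The gripper was clear of everything with about 0 N on it, and I handed in at about 13.3 s.

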